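# Couple the syringe pump's pusher block to its drive with the coupling pin

## Robot

A 6-joint arm with a two-finger parallel gripper is mounted at the origin on the work surface. World frame = base frame: x ahead of the robot, y to its left, z up, the work surface at z = 0. Lengths are in m, angles in degrees, forces in N, time in s.
With the tool pointing down it reaches from about 0.4 to 0.825 m from the base axis. Payload 7 kg.
Tool frame: the origin (TCP) lies midway between the tips of the shut fingers; the grasp point (between the pads) lies 19 mm behind it; z points along the fingers, y is the line along which they close (so a half turn about z gives the same grasp; the last joint's range is limited). The gripper opens to 88 mm and grips with 3 to 60 N. Pads are 19 mm wide; open, the fingers measure 130 mm over their backs; the gripper's body (78 mm by 193 mm) begins 47 mm behind the grasp point.
Start: joints at [82.913, 20.546, 0.682, 0, -70.136, -16.507], TCP at [0.27, 0.619, 0.227] pointing down, gripper open.
Joint ranges: [-176.03, 176.03], [-82.01, 121.73], [-58.28, 71.71], [-173.87, 95.51], [-174.79, -0.11], [-173.66, 173.66]. Speed limits (degrees/s): [136.94, 136.94, 172.46, 180, 180, 180].

## Interface

Orientations are given as [roll, pitch, yaw] about the fixed x, y, z axes, in that order (R = Rz(yaw) Ry(pitch) Rx(roll)).
In Python, from plant import ctrl gives the robot as it stands. The module is installed in compiled form; this text tells all that it offers.
- The arm moves only by the tool send_rows, never from a script. Its argument "plan" is a list that holds one entry, the list of rows, each a list of 6 numbers: the shift along the tool's x, y, z in parts of the range, where 1.0 means 80 cm, then the turn, a rotation vector about the tool's x, y, z in normalised numbers (1 is 180 degrees). A call has 1 to 8 rows; each row is the pose to reach, as a shift and turn from the pose commanded when the call began, along the tool's axes at that moment; what a row does not reach only later rows make up. A row lasts 1/12 s, in which the tool goes at most 41.7 mm and 7.16 degrees, less where a joint would pass 70% of its speed; a pose out of reach is approached as far as the arm can. No shift or turn number may pass 1 either way. A call with a gripper value outside its range is refused whole. "fingers" is the opening, from 0 (shut) to 1 (fully open), set as the call begins (left out, the last holds). The fingers move at their own pace and stop on an object; the grip force is fixed at half the most. Time passes only in rows, so rows that repeat a pose let the fingers close. It gives the time, the measured TCP pose, the force, the opening and the grip force at its end, in the units of the state.
- ctrl.get_obs(): the state, without advancing time (a new reading comes with each control period).
- ctrl.snapshot(name): name is "scene" or "top"; returns a dict with "img" (384x512x3 uint8, red, green, blue), "K" (3x3 intrinsics, pixels), "pose" (4x4, takes a point from camera to world coordinates). Camera axes: x right, y down, z forward; pixel columns grow to the right and rows downward; lengths in m; the calibration is good to about 2 mm. A picture is of the moment at which its call begins. There is no depth.
- ctrl.close_job(): hands the job in; it is judged then, once.
The state is a dict: "clock": time; "joint_pos": joint angles; "qvel": joint speeds; "tau": joint torques, N m; "tool_pos": TCP position; "orientation": TCP orientation; "force": force on the tool from outside, world axes, zero at the start; "moment": the same for the moment, N m; "opening": finger opening in m; "gripper_force": force on a finger pad.
Only numpy, scipy, OpenCV 4.12 (cv2) and the standard library are available. Lean on these libraries where they do the work, as an engineer would, in place of code of your own. Each camera call takes 0.05 s, during which the arm holds its last target. There are 200 camera calls.

## Task

Take the long coupling pin out of the grey rack and couple the syringe pump: put the pin down through the hole in the sliding pusher block and on through the hole of the drive tongue hidden beneath it, sliding the block along its rods until you feel the two holes line up, and leave the pin fully home with its head down on the block, released. Use a light hand: neither the pin nor the gripper may ever press on the pump with more than 40 N, and leave the short pin, bottle, beaker and jar alone.

Things in the scene. Friction and masses are not known exactly. Their poses are not given: they have to be found in the camera images.
- pump: syringe pump, fixed: black housing 170 x 310 mm, 85 mm high, origin at the centre of its underside, a sloping console along its +x side (to x = 145 mm). The pusher block slides along its y axis. On its deck stand two end blocks at y = -142 to -92 and 92 to 142 mm, 150 mm wide in x, tops at z = 128 mm, joined by two steel rods
- tongue_top (a point): point of the pump (axes as the pump) in the plane of the drive tongue's top, 110 mm above the bench. The tongue: flat steel bar along y under the block, 44 mm wide, 10 mm thick, held fast, 15 mm free below. Its one vertical hole (11.8 mm, edge barely chamfered) is on x = 0; where along y is neither measured nor seen: the block's hole meets it at a joint block value from 0.012 to 0.050
- block (a joint): slide of the aluminium pusher block along the pump's +y axis, 0 to 0.06 m, starts between 0 and 0.006. It slides with about 2.5 N of friction and stays where it is left. The block is 124 mm (x) by 120 mm (y), its flat top 136 mm above the bench, its underside 116 mm (6 mm above the tongue).
- block_hole (a point): centre of the mouth of the pusher block's vertical through hole, on the block's top face: diameter 11.6 mm, 2 mm chamfer, 20 mm deep. Moves with the block; its axes are the pump's.
- pin: the long coupling pin, loose, 60 g, standing upright in one of the rack's two holes. Origin at the tip of its foot, z axis up along the pin. Round steel shank 10 mm in diameter and 44 mm long (the lowest 2.5 mm taper to 8 mm), then a square black head 22 x 22 mm (sides along its x and y axes), 30 mm tall; 74 mm in all. Fully home, its tip is 44 mm below the block's top.
- pin_collar (a point): centre of the underside of the long pin's head, 44 mm above its tip; it rests on the block's top when home
- rack: grey plastic rack, fixed, 50 mm (x) by 150 mm (y), 24 mm high, origin at the centre of its underside; two upright holes at y = -42 and +42 mm, 11.6 mm in diameter, their floor 6 mm above the bench; one holds the long pin, the other the short one
- short_pin: bystander: the same kind of pin with a shank of only 26 mm, 56 mm tall in all, standing in the other rack hole; origin at its tip
- flask: bystander: amber bottle, diameter 60 mm, 120 mm tall, origin at the centre of its underside
- beaker: bystander: glass beaker, diameter 68 mm, 85 mm tall, origin at the centre of its underside
- jar: bystander: white jar, diameter 52 mm, 60 mm tall, origin at the centre of its underside
Mind the look-alikes: they are no part of the job. Leave any blue, red or yellow look-alike of the pin alone.

How it is judged:
By the outcome, as a careful person would: the job done as asked, in the order asked, and still so for the second after the job is handed in, with the robot touching nothing.
It also fails if it takes over 72 s, if anything falls off the work surface, if the arm or the gripper's body presses on something with over 40 N, if the wrist force passes 120 N, or if a joint passes its speed limit or range.

## Working session

There is one attempt and no reset: what is moved stays moved. The work goes in short steps, Python scripts to look and compute and a tool call to move; the robot and the scene stay as the last step left them, time stands still between calls to the robot, and variables do not carry over. Pictures are saved under pics/ and viewed, at most 10 in all, crops included, and the job is handed in when it is done.

Besides the shell and the picture viewer there is one more tool, called after "Request:" by a JSON object that holds its "api" and its "payload", one argument or row to a line. send_rows: Moves the arm, as the interface text tells. Its arguments: {"type":"object","properties":{"plan":{"type":"array","items":{"type":"array","items":{"type":"array","items":{"type":"number"}}}},"fingers":{"type":"number"}},"required":["plan"]}

```bash
mkdir -p pics; python3 - <<'E'
from plant import ctrl
import cv2,numpy as np
o=ctrl.get_obs();print({k:np.round(v,4).tolist() for k,v in o.items()})
ims=[]
for n in("scene","top"):
    s=ctrl.snapshot(n);np.savez(f"{n}0.npz",**s);print(n,np.round(s["K"],1).tolist(),np.round(s["pose"],4).tolist())
    cv2.imwrite(f"pics/{n}0.png",s["img"][:,:,::-1])
E
```

```text
{'clock': 0.0, 'joint_pos': [82.912, 20.5918, 0.6348, -0.0202, -70.1357, -16.5074], 'qvel': [-0.0286, -0.0691, 0.0027, 0.0428, -0.1383, -0.014], 'tau': [0.001, -58.2718, 29.3056, 6.997, 0.0069, -0.0002], 'tool_pos': [0.27, 0.6181, 0.2256], 'orientation': [179.9058, -0.0081, -23.6023], 'force': [-0.5893, 0.0863, -0.537], 'moment': [0.0163, 0.0489, -0.0327], 'gripper_force': 0.0, 'opening': 0.0874}
scene [[453.4, 0.0, 255.0], [0.0, 453.4, 184.9], [0.0, 0.0, 1.0]] [[-0.8123, 0.4759, -0.3371, 0.9942], [0.5831, 0.675, -0.452, 0.4591], [0.0124, -0.5638, -0.8258, 1.0458], [0.0, 0.0, 0.0, 1.0]]
top [[392.4, 0.0, 251.7], [0.0, 392.4, 193.6], [0.0, 0.0, 1.0]] [[0.0236, -0.9825, 0.1847, 0.4183], [-0.9995, -0.0196, 0.0233, -0.0507], [-0.0192, -0.1852, -0.9825, 1.0841], [0.0, 0.0, 0.0, 1.0]]
```

View pics/scene0.png

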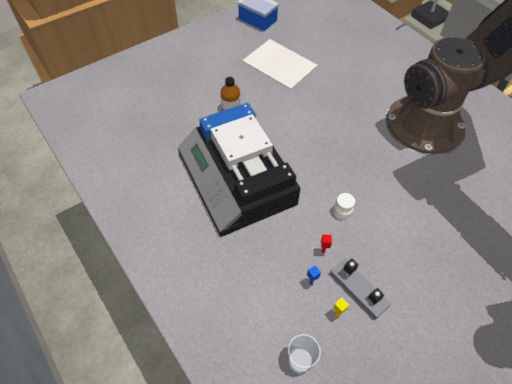

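View pics/top0.png

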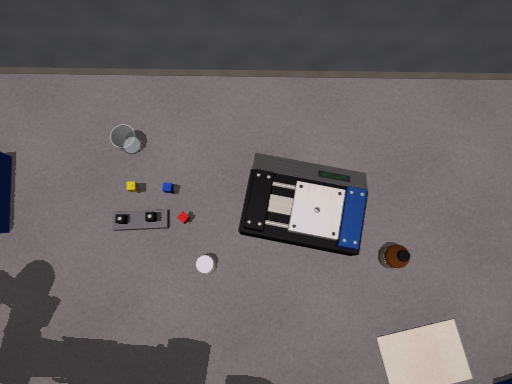

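The scene view shows black-headed pins in the grey rack at scene (351,266) and (376,296), which are top (151,216) and (122,219). The red, blue and yellow look-alikes stand beside the rack. The pump's block hole is at scene (241,137) and top (317,210). I'll enlarge the rack and the block to confirm which pin is long.

```bash
python3 - <<'E'
import cv2,numpy as np
S=np.load("scene0.npz");T=np.load("top0.npz")
def c(s,x,y,w,h,f): return cv2.resize(s["img"][y:y+h,x:x+w,::-1],None,fx=f,fy=f,interpolation=cv2.INTER_CUBIC)
a=c(S,325,250,66,66,6)[:,:396];b=c(T,108,196,66,44,6)
b=cv2.copyMakeBorder(b,0,396-264,0,0,cv2.BORDER_CONSTANT)
cv2.imwrite("pics/crop.png",np.hstack([a,b]))
E
```

```text
(no output)
```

View pics/crop.png

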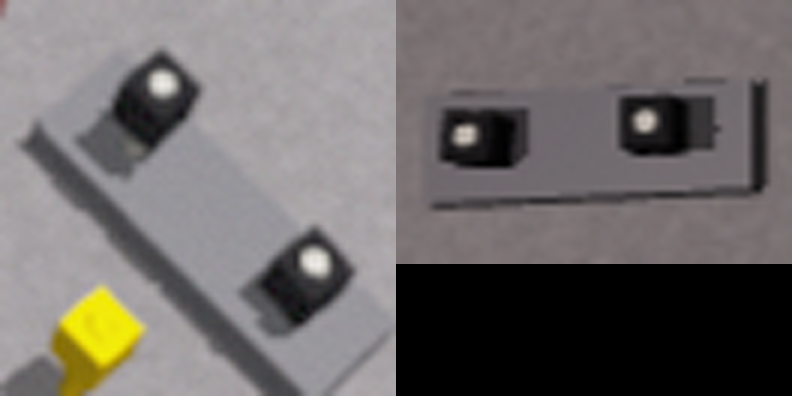

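The head dots are at scene (352,264) and (377,294), which are top (149,216) and (119,218). The pin at top (149,216) shows bare shank under its head and a wider shadow gap, so it looks like the long one. I'll check this by triangulating the heights.

```bash
cat > h.py <<'E'
import cv2,numpy as np
def ray(s,p):
    d=np.linalg.inv(s["K"])@np.array([p[0],p[1],1.]);R=s["pose"];return R[:3,3],R[:3,:3]@d
def plane(s,p,z):
    o,d=ray(s,p);return o+d*(z-o[2])/d[2]
def tri(s1,p1,s2,p2):
    o,d=ray(s1,p1);q,e=ray(s2,p2);t=np.linalg.lstsq(np.c_[d,-e],q-o,rcond=None)[0]
    a=o+d*t[0];b=q+e*t[1];return (a+b)/2,np.linalg.norm(a-b)
def blob(s,p,r,dark=False):
    x,y=map(int,p);g=s["img"].astype(float).mean(2)[y-r:y+r+1,x-r:x+r+1]
    if dark:g=255-g
    w=np.clip(g-(g.max()+np.median(g))/2,0,None);yy,xx=np.mgrid[y-r:y+r+1,x-r:x+r+1]
    return (w*xx).sum()/w.sum(),(w*yy).sum()/w.sum()
E
python3 - <<'E'
from h import *
S=dict(np.load("scene0.npz"));T=dict(np.load("top0.npz"))
np.set_printoptions(precision=4,suppress=True)
for n,a,b in(("A",(352,264),(149,216)),("B",(377,294),(119,218))):
    a=blob(S,a,3);b=blob(T,b,3);print(n,a,b,*tri(S,a,T,b))
a=blob(S,(241,137),3,1);b=blob(T,(317,210),4,1);print("hole",a,b,*tri(S,a,T,b),plane(S,a,.136),plane(T,b,.136))
for nm,s,seed in(("scene",S,(241,137)),("top",T,(317,210))):
    im=s["img"];hsv=cv2.cvtColor(im,cv2.COLOR_RGB2HSV)
    m=((hsv[...,2]>165)&(hsv[...,1]<40)).astype(np.uint8);m=cv2.morphologyEx(m,cv2.MORPH_OPEN,np.ones((5,5)))
    for c in cv2.findContours(m,0,2)[0]:
        if cv2.pointPolygonTest(c,seed,False)>=0:
            P=np.array([plane(s,p,.136)[:2] for p in c[:,0]],np.float32)
            print(nm,cv2.minAreaRect(P*1000))
    # blue end block top, rack, black
    m=((hsv[...,0]>100)&(hsv[...,0]<130)&(hsv[...,1]>150)&(hsv[...,2]>60)).astype(np.uint8)
    for c in cv2.findContours(m,0,2)[0]:
        if cv2.contourArea(c)>200:
            P=np.array([plane(s,p,.128)[:2] for p in c[:,0]],np.float32);print(nm,"blue",cv2.minAreaRect(P*1000))
# rack via top edge, from corners in crop (top view)
for p in((108+28/6,196+96/6),(108+34/6,196+205/6),(108+358/6,196+190/6),(108+355/6,196+82/6)):print(plane(T,p,.024))
cy=T["img"][190:245,100:185].astype(int);print()
E
```

```text
A (np.float64(351.6084967320262), np.float64(263.4084967320261)) (np.float64(149.04219409282697), np.float64(215.7854128993369)) [0.5439 0.2379 0.0777] 0.001311258724741294
B (np.float64(377.12684824902726), np.float64(293.230869001297)) (np.float64(119.03023255813953), np.float64(217.99593023255812)) [0.5385 0.3221 0.0605] 0.0013539837711280792
hole (np.float64(240.92120343839542), np.float64(136.6833810888252)) (np.float64(317.26543878656554), np.float64(208.7724810400867)) [ 0.562  -0.1884  0.1313] 0.0021080535544510145 [ 0.5637 -0.1842  0.136 ] [ 0.562  -0.1886  0.136 ]
scene ((555.0506591796875, -182.9498291015625), (121.07347869873047, 142.8056182861328), 80.33601379394531)
scene blue ((557.3787841796875, -258.2935485839844), (76.5990982055664, 156.67030334472656), 81.02662658691406)
scene blue ((229.52828979492188, -579.2077026367188), (111.71202850341797, 129.5256805419922), 47.513893127441406)
top ((565.46826171875, -158.17630004882812), (177.4736328125, 123.11939239501953), 80.41267395019531)
top blue ((544.8916015625, -275.3606872558594), (50.47949981689453, 148.4228057861328), 80.16602325439453)
[0.5585 0.3549 0.024 ]
[0.5087 0.3477 0.024 ]
[0.5187 0.2006 0.024 ]
[0.568  0.2051 0.024 ]
```

Triangulated head tops are 77.7 mm for A and 60.5 mm for B. Against the expected 80 and 62 mm, A at top (149,216) is the long pin. The 84 mm spacing also matches the rack. Next I'll compute the approach.

```bash
cat >> h.py <<'E'
from scipy.spatial.transform import Rotation as R_
def go(o,p,yaw):
    R=R_.from_euler("xyz",o["orientation"],degrees=True);G=R_.from_euler("xyz",[180,0,yaw],degrees=True)
    return np.round(R.inv().apply(np.array(p)-o["tool_pos"])*100,2).tolist()+np.round((R.inv()*G).as_rotvec(degrees=True),2).tolist()
E
python3 -c "
from h import *
from plant import ctrl
o=ctrl.get_obs();print(go(o,[.544,.238,.16],3.7))"
```

```text
[40.32, 23.86, 6.62, 0.08, 0.01, -27.3]
```

The manual's scale: shifts go in shares of 80 cm and turns go in shares of 180 degrees. Converting my numbers, 40.3 cm / 80 = 0.5038, 23.9 cm / 80 = 0.2988, -27.3 degrees / 180 = -0.1517.

Request:
{"api": "send_rows", "payload": {
  "plan": [
    [[0.5038,0.2988,0.0625,0,0,-0.1517],[0.5038,0.2988,0.0625,0,0,-0.1517],[0.5038,0.2988,0.0625,0,0,-0.1517],[0.5038,0.2988,0.0625,0,0,-0.1517],[0.5038,0.2988,0.0625,0,0,-0.1517],[0.5038,0.2988,0.0625,0,0,-0.1517],[0.5038,0.2988,0.0625,0,0,-0.1517],[0.5038,0.2988,0.0625,0,0,-0.1517]]
  ],
  "fingers": 0.55
}}

```text
clock: 0.77
tool_pos: [0.4644, 0.3476, 0.1909]
orientation: [180.0, 0.0, 3.7]
force: [1.1, -0.1, 0.2]
opening: 0.0483
gripper_force: 0.0
```

```bash
python3 -c "
from h import *
from plant import ctrl
o=ctrl.get_obs();print(o['tool_pos'],o['orientation'],o['opening'],o['force'],o['clock']);print(go(o,[.544,.238,.12],3.7))"
```

```text
[0.46436453 0.34758989 0.19090946] [1.79995289e+02 1.18515892e-02 3.72111954e+00] 0.048334938920008834 [ 1.06957936 -0.08737185  0.21556347] 0.7667
[7.24, 11.45, 7.09, 0.0, 0.01, 0.02]
```

In the tool's units: 11.4 cm / 80 = 0.1425, 7.2 cm / 80 = 0.09.

Request:
{"api": "send_rows", "payload": {
  "plan": [
    [[0.09,0.1425,0.075,0,0,0],[0.09,0.1425,0.075,0,0,0],[0.09,0.1425,0.075,0,0,0],[0.09,0.1425,0.075,0,0,0],[0.09,0.1425,0.075,0,0,0],[0.09,0.1425,0.075,0,0,0],[0.09,0.1425,0.075,0,0,0],[0.09,0.1425,0.075,0,0,0]]
  ]
}}

```text
clock: 1.43
tool_pos: [0.5429, 0.2413, 0.1317]
orientation: [-180.0, -0.0, 3.8]
force: [0.5, -0.2, 0.5]
opening: 0.0478
gripper_force: 0.0
```

```bash
python3 -c "
from h import *
from plant import ctrl
o=ctrl.get_obs();print(o['tool_pos'],o['orientation'],o['opening'],o['force'],o['clock']);print(go(o,[.544,.238,.055],3.7))
s=ctrl.snapshot('scene');t=ctrl.snapshot('top');np.savez('scene1.npz',**s);np.savez('top1.npz',**t)
a=cv2.resize(s['img'][215:315,290:420],None,fx=3.07,fy=4,interpolation=2)[:,:,::-1]
b=cv2.resize(t['img'][165:265,90:220],None,fx=3.07,fy=4,interpolation=2)[:,:,::-1]
cv2.imwrite('pics/above.png',np.hstack([a,b]))"
```

```text
[0.5428788  0.24125309 0.13167218] [-1.79970279e+02 -3.67984552e-02  3.75505670e+00] 0.047841585383290926 [ 0.54939696 -0.16624335  0.51550646] 1.4333
[0.09, 0.34, 7.67, -0.03, -0.04, 0.06]
```

View pics/above.png

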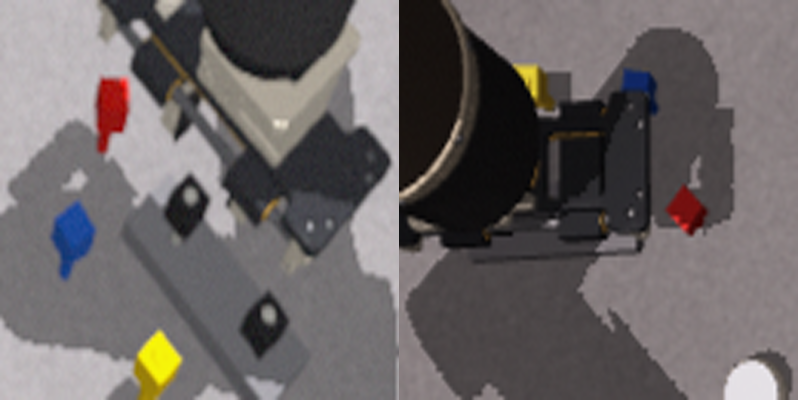

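The hand is above the rack, with its wide axis along it. Pin A's head is between the fingers and the neighbours are clear. I'll descend and grip.

In the tool's units: 7.6 cm / 80 = 0.095, 7.2 cm / 80 = 0.09.

Request:
{"api": "send_rows", "payload": {
  "plan": [
    [[0.0013,0.0038,0.025,0,0,0],[0.0013,0.0038,0.05,0,0,0],[0.0013,0.0038,0.075,0,0,0],[0.0013,0.0038,0.09,0,0,0],[0.0013,0.0038,0.095,0,0,0],[0.0013,0.0038,0.095,0,0,0],[0.0013,0.0038,0.095,0,0,0]]
  ]
}}

```text
clock: 2.12
tool_pos: [0.5444, 0.2382, 0.0559]
orientation: [-180.0, -0.0, 3.8]
force: [-0.6, 0.3, 0.1]
opening: 0.0483
gripper_force: 0.0
```

Request:
{"api": "send_rows", "payload": {
  "plan": [
    [[0,0,0,0,0,0],[0,0,0,0,0,0],[0,0,0,0,0,0],[0,0,0,0,0,0],[0,0,0,0,0,0],[0,0,0,0,0,0]]
  ],
  "fingers": 0
}}

```text
clock: 2.62
tool_pos: [0.5444, 0.2376, 0.0556]
orientation: [-180.0, -0.0, 3.7]
force: [-0.1, 0.3, 2.9]
opening: 0.0216
gripper_force: 29.9
```

In the tool's units: -16 cm / 80 = -0.2, -13 cm / 80 = -0.1625.

Request:
{"api": "send_rows", "payload": {
  "plan": [
    [[0,0,-0.025,0,0,0],[0,0,-0.0625,0,0,0],[0,0,-0.1125,0,0,0],[0,0,-0.1625,0,0,0],[0,0,-0.2,0,0,0],[0,0,-0.2,0,0,0],[0,0,-0.2,0,0,0]]
  ]
}}

```text
clock: 3.2
tool_pos: [0.5449, 0.2381, 0.2173]
orientation: [-179.8, -0.2, 3.7]
force: [-0.0, 0.5, -1.3]
opening: 0.0217
gripper_force: 30.0
```

```bash
python3 -c "
from h import *
from plant import ctrl
o=ctrl.get_obs();print(o['tool_pos'],o['orientation'],o['opening'],o['force'],o['clock']);print(go(o,[.562,-.188,.215],-9.8))"
```

```text
[0.5448666  0.23806367 0.21734939] [-179.84410659   -0.19178022    3.70018385] 0.021728322783194587 [-0.04247848  0.50031444 -1.25677145] 3.2
[-1.04, 42.63, 0.12, -0.18, -0.17, 13.5]
```

In the tool's units: 42.6 cm / 80 = 0.5325, 21 cm / 80 = 0.2625, 13.5 degrees / 180 = 0.075.

Request:
{"api": "send_rows", "payload": {
  "plan": [
    [[-0.0063,0.2625,0,0,0,0.0389],[-0.0063,0.2625,0,0,0,0.0389],[-0.0063,0.2625,0,0,0,0.0389],[-0.0063,0.2625,0,0,0,0.0389],[-0.0063,0.2625,0,0,0,0.0389],[-0.0125,0.5325,0,0,0,0.075],[-0.0125,0.5325,0,0,0,0.075],[-0.0125,0.5325,0,0,0,0.075]]
  ]
}}

```text
clock: 3.87
tool_pos: [0.5566, -0.0975, 0.2137]
orientation: [180.0, 0.1, -9.8]
force: [0.4, -0.3, -0.1]
opening: 0.022
gripper_force: 30.0
```

```bash
python3 -c "
from h import *
from plant import ctrl
o=ctrl.get_obs();print(o['tool_pos'],o['orientation'],o['opening'],o['force'],o['clock']);print(go(o,[.562,-.188,.2],-9.8))"
```

```text
[ 0.55664138 -0.09752771  0.21365646] [ 1.79978126e+02  1.36573551e-01 -9.82851287e+00] 0.02197473195097686 [ 0.38760448 -0.30695857 -0.12433307] 3.8667
[2.08, 8.82, 1.36, 0.02, 0.14, -0.03]
```

In the tool's units: 8.5 cm / 80 = 0.1063, 2.1 cm / 80 = 0.0263.

Request:
{"api": "send_rows", "payload": {
  "plan": [
    [[0.0263,0.1063,0.0063,0,0,0],[0.0263,0.1063,0.0063,0,0,0],[0.0263,0.1063,0.0063,0,0,0],[0.0263,0.1063,0.0063,0,0,0],[0.0263,0.1063,0.0063,0,0,0],[0.0263,0.1063,0.0063,0,0,0],[0.0263,0.1063,0.0063,0,0,0]]
  ]
}}

```text
clock: 4.45
tool_pos: [0.5641, -0.1817, 0.2099]
orientation: [-180.0, 0.0, -9.7]
force: [-0.3, 0.6, 0.5]
opening: 0.0216
gripper_force: 30.0
```

```bash
python3 -c "
from h import *
from plant import ctrl
o=ctrl.get_obs();print(o['tool_pos'],o['orientation'],o['opening'],o['force'],o['clock']);print(go(o,[.562,-.188,.2],-9.8))
s=ctrl.snapshot('scene');np.savez('scene2.npz',**s)
S0=np.load('scene0.npz');T0=np.load('top0.npz')
f=lambda i,x,y:cv2.resize(i[y:y+65,x:x+65],None,fx=4,fy=4,interpolation=2)[:,:,::-1]
a=np.hstack([f(S0['img'],209,105),f(s['img'],209,105),f(T0['img'],285,178)])
cv2.imwrite('pics/over.png',a)"
```

```text
[ 0.56406414 -0.18170221  0.20989651] [-1.79995669e+02  2.82927515e-02 -9.70498164e+00] 0.021555934481198816 [-0.2519238   0.64579224  0.49044368] 4.45
[-0.1, 0.66, 0.99, -0.0, 0.03, 0.1]
```

View pics/over.png

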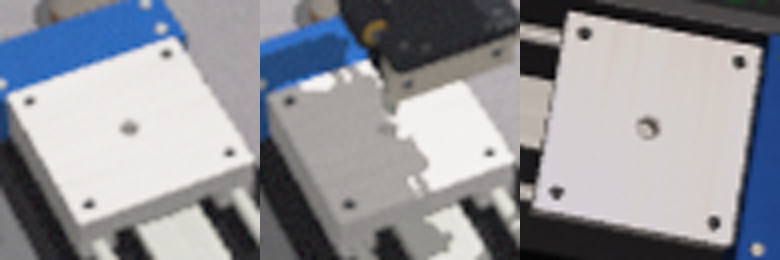

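In the initial views, the hole is at scene (241,137) and top (317,210), centred among four screws. I'll triangulate the screws and the hole for a better centre.

```bash
python3 - <<'E'
from h import *
S=dict(np.load("scene0.npz"));T=dict(np.load("top0.npz"))
np.set_printoptions(precision=4,suppress=True)
sc=[(29,101),(166,54),(230,153),(88,204)];tc=[(219-0,62),(194,223),(36,192),(64,33)]
Ps=[]
for a,b in zip(sc,tc):
    a=blob(S,(209+a[0]/4,105+a[1]/4),2,1);b=blob(T,(285+b[0]/4,178+b[1]/4),2,1)
    p,e=tri(S,a,T,b);Ps.append(p);print(p,e,plane(S,a,.136)[:2],plane(T,b,.136)[:2])
P=np.array(Ps);print("mean",P.mean(0),[np.linalg.norm(P[i]-P[i-1]) for i in range(4)])
d=P[1]-P[2]+P[0]-P[3];print("y axis dir deg",np.degrees(np.arctan2(d[1],d[0])))
o=T["img"][203:217,310:325].mean(2).astype(int);print(o)
E
```

```text
[ 0.603  -0.2442  0.1319] 0.0005747428773656139 [ 0.6049 -0.2413] [ 0.602  -0.2431]
[ 0.5035 -0.227   0.132 ] 0.0003638211351156347 [ 0.5055 -0.2238] [ 0.5032 -0.2264]
[ 0.5203 -0.1323  0.1317] 0.000537344961325579 [ 0.5227 -0.1297] [ 0.5196 -0.1317]
[ 0.6191 -0.1492  0.1319] 0.0010636609668208347 [ 0.621 -0.147] [ 0.6178 -0.1484]
mean [ 0.5615 -0.1882  0.1319] [np.float64(0.0962559742851443), np.float64(0.100986293643104), np.float64(0.09622413852465236), np.float64(0.10025267769189254)]
y axis dir deg -99.82158493535165
[[210 208 207 207 209 209 208 208 208 207 207 207 207 207 206]
 [209 208 207 208 208 208 208 208 208 208 208 208 208 208 207]
 [208 208 207 208 209 209 208 208 208 207 208 207 208 208 206]
 [208 208 208 208 209 209 196 199 207 207 208 207 208 207 207]
 [209 208 208 209 195 177 141 149 170 193 206 208 208 208 207]
 [209 207 209 209 160 114  90  84 110 159 200 208 208 207 207]
 [209 207 208 200 174 174 177 109  74 146 199 207 208 208 207]
 [209 209 208 208 177 177 180 176 101 119 195 208 208 207 208]
 [208 207 209 209 185 174 181 182 124 151 199 208 208 207 208]
 [209 208 209 209 208 183 155 156 170 199 208 208 207 207 208]
 [209 208 209 209 209 207 206 206 207 208 208 208 208 207 208]
 [208 209 209 209 208 208 208 207 208 208 208 208 208 207 208]
 [208 209 209 209 208 209 208 208 208 208 209 208 208 207 207]
 [209 209 209 209 209 208 208 208 208 209 209 208 208 207 207]]
```

In the tool's units: 1.8 cm / 80 = 0.0225, 0.9 cm / 80 = 0.0113.

Request:
{"api": "send_rows", "payload": {
  "plan": [
    [[-0.0013,0.0063,0.0113,0,0,0],[-0.0013,0.0063,0.0225,0,0,0],[-0.0013,0.0063,0.0225,0,0,0],[-0.0013,0.0063,0.0225,0,0,0],[-0.0013,0.0063,0.0225,0,0,0],[-0.0013,0.0063,0.0225,0,0,0]]
  ]
}}

```text
clock: 5.0
tool_pos: [0.5625, -0.1877, 0.1924]
orientation: [180.0, -0.0, -9.8]
force: [-0.6, -0.2, -0.6]
opening: 0.0218
gripper_force: 30.0
```

In the tool's units: 0.3 cm / 80 = 0.0038, 0.15 cm / 80 = 0.0019.

Request:
{"api": "send_rows", "payload": {
  "plan": [
    [[0,0,0.0019,0,0,0],[0,0,0.0038,0,0,0],[0,0,0.0038,0,0,0],[0,0,0.0038,0,0,0]]
  ]
}}

```text
clock: 5.33
tool_pos: [0.5622, -0.1877, 0.1891]
orientation: [-180.0, 0.0, -9.8]
force: [-1.5, 0.2, -1.6]
opening: 0.0217
gripper_force: 30.0
```

In the tool's units: 0.3 cm / 80 = 0.0038, 0.2 cm / 80 = 0.0025.

Request:
{"api": "send_rows", "payload": {
  "plan": [
    [[0,0,0.0013,0,0,0],[0,0,0.0025,0,0,0],[0,0,0.0038,0,0,0],[0,0,0.0038,0,0,0]]
  ]
}}

```text
clock: 5.67
tool_pos: [0.5621, -0.1877, 0.1859]
orientation: [180.0, 0.0, -9.8]
force: [-0.4, -0.1, -0.9]
opening: 0.0217
gripper_force: 30.0
```

In the tool's units: 0.2 cm / 80 = 0.0025, 0.1 cm / 80 = 0.0013.

Request:
{"api": "send_rows", "payload": {
  "plan": [
    [[0,0,0.0013,0,0,0],[0,0,0.0025,0,0,0],[0,0,0.0025,0,0,0],[0,0,0.0025,0,0,0]]
  ]
}}

```text
clock: 6.0
tool_pos: [0.5621, -0.1878, 0.184]
orientation: [180.0, 0.0, -9.8]
force: [-1.1, -0.9, -0.8]
opening: 0.0219
gripper_force: 30.0
```

In the tool's units: 0.1 cm / 80 = 0.0013.

Request:
{"api": "send_rows", "payload": {
  "plan": [
    [[0,0,0.0013,0,0,0],[0,0,0.0013,0,0,0],[0,0,0.0013,0,0,0]]
  ]
}}

```text
clock: 6.25
tool_pos: [0.5621, -0.1878, 0.1831]
orientation: [180.0, 0.0, -9.8]
force: [-1.1, -1.8, -0.9]
opening: 0.0218
gripper_force: 30.0
```

In the tool's units: 0.1 cm / 80 = 0.0013.

Request:
{"api": "send_rows", "payload": {
  "plan": [
    [[0,0,0.0013,0,0,0],[0,0,0.0013,0,0,0],[0,0,0.0013,0,0,0]]
  ]
}}

```text
clock: 6.5
tool_pos: [0.5621, -0.1878, 0.1821]
orientation: [180.0, 0.0, -9.8]
force: [-1.5, -1.6, -0.1]
opening: 0.0215
gripper_force: 30.0
```

Request:
{"api": "send_rows", "payload": {
  "plan": [
    [[0,0,0.0013,0,0,0],[0,0,0.0025,0,0,0],[0,0,0.0038,0,0,0],[0,0,0.0038,0,0,0]]
  ]
}}

```text
clock: 6.83
tool_pos: [0.5621, -0.1877, 0.1789]
orientation: [180.0, 0.0, -9.8]
force: [-1.6, -2.8, -0.3]
opening: 0.022
gripper_force: 30.0
```

In the tool's units: 0.3 cm / 80 = 0.0038, 0.2 cm / 80 = 0.0025.

Request:
{"api": "send_rows", "payload": {
  "plan": [
    [[0,0,0.0013,0,0,0],[0,0,0.0025,0,0,0],[0,0,0.0038,0,0,0],[0,0,0.0038,0,0,0]]
  ]
}}

```text
clock: 7.17
tool_pos: [0.5622, -0.1877, 0.1759]
orientation: [180.0, 0.0, -9.8]
force: [-1.9, -2.0, -1.2]
opening: 0.0222
gripper_force: 30.0
```

In the tool's units: 0.3 cm / 80 = 0.0038, 0.2 cm / 80 = 0.0025.

Request:
{"api": "send_rows", "payload": {
  "plan": [
    [[0,0,0.0013,0,0,0],[0,0,0.0025,0,0,0],[0,0,0.0038,0,0,0],[0,0,0.0038,0,0,0]]
  ]
}}

```text
clock: 7.5
tool_pos: [0.5622, -0.1876, 0.1729]
orientation: [-180.0, 0.0, -9.8]
force: [-2.1, -2.4, -0.5]
opening: 0.0216
gripper_force: 30.0
```

In the tool's units: 0.6 cm / 80 = 0.0075, -0.03 cm / 80 = -0.0004.

Request:
{"api": "send_rows", "payload": {
  "plan": [
    [[-0.0004,0,0.0019,0,0,0],[-0.0004,0,0.0038,0,0,0],[-0.0004,0,0.0056,0,0,0],[-0.0004,0,0.0075,0,0,0],[-0.0004,0,0.0075,0,0,0]]
  ]
}}

```text
clock: 7.92
tool_pos: [0.562, -0.1875, 0.1668]
orientation: [-180.0, 0.0, -9.8]
force: [-1.0, -2.4, -1.5]
opening: 0.0221
gripper_force: 30.0
```

In the tool's units: 0.3 cm / 80 = 0.0038, 0.2 cm / 80 = 0.0025.

Request:
{"api": "send_rows", "payload": {
  "plan": [
    [[0,0,0.0013,0,0,0],[0,0,0.0025,0,0,0],[0,0,0.0038,0,0,0],[0,0,0.0038,0,0,0]]
  ]
}}

```text
clock: 8.25
tool_pos: [0.562, -0.1876, 0.164]
orientation: [-180.0, 0.0, -9.8]
force: [-1.9, -2.3, -1.1]
opening: 0.022
gripper_force: 30.0
```

In the tool's units: 0.1 cm / 80 = 0.0013.

Request:
{"api": "send_rows", "payload": {
  "plan": [
    [[0,0,0.0013,0,0,0],[0,0,0.0013,0,0,0],[0,0,0.0013,0,0,0]]
  ]
}}

```text
clock: 8.5
tool_pos: [0.562, -0.1876, 0.1631]
orientation: [-180.0, 0.0, -9.8]
force: [-1.6, -1.8, -1.3]
opening: 0.022
gripper_force: 30.0
```

In the tool's units: 0.2 cm / 80 = 0.0025, 0.1 cm / 80 = 0.0013.

Request:
{"api": "send_rows", "payload": {
  "plan": [
    [[0,0,0.0013,0,0,0],[0,0,0.0025,0,0,0],[0,0,0.0025,0,0,0],[0,0,0.0025,0,0,0]]
  ]
}}

```text
clock: 8.83
tool_pos: [0.5619, -0.1876, 0.161]
orientation: [-180.0, 0.0, -9.8]
force: [-0.5, -2.7, -0.7]
opening: 0.0216
gripper_force: 30.0
```

In the tool's units: 0.1 cm / 80 = 0.0013.

Request:
{"api": "send_rows", "payload": {
  "plan": [
    [[0,0,0.0013,0,0,0],[0,0,0.0013,0,0,0],[0,0,0.0013,0,0,0]]
  ]
}}

```text
clock: 9.08
tool_pos: [0.562, -0.1876, 0.1601]
orientation: [-180.0, 0.0, -9.8]
force: [-1.7, -2.2, -0.9]
opening: 0.0217
gripper_force: 30.0
```

In the tool's units: 0.05 cm / 80 = 0.0006.

Request:
{"api": "send_rows", "payload": {
  "plan": [
    [[0,0,0.0006,0,0,0],[0,0,0.0006,0,0,0],[0,0,0.0006,0,0,0]]
  ]
}}

```text
clock: 9.33
tool_pos: [0.562, -0.1876, 0.1597]
orientation: [-180.0, -0.0, -9.8]
force: [-1.6, -1.4, -0.6]
opening: 0.0216
gripper_force: 30.0
```

Request:
{"api": "send_rows", "payload": {
  "plan": [
    [[0,0,0.0008,0,0,0],[0,0,0.0008,0,0,0],[0,0,0.0008,0,0,0]]
  ]
}}

```text
clock: 9.58
tool_pos: [0.5621, -0.1877, 0.1596]
orientation: [180.0, -0.0, -9.8]
force: [-3.0, -1.3, 4.5]
opening: 0.0219
gripper_force: 30.0
```

In the tool's units: 0.06 cm / 80 = 0.0008.

Request:
{"api": "send_rows", "payload": {
  "plan": [
    [[0,0,0.0008,0,0,0],[0,0,0.0008,0,0,0],[0,0,0.0008,0,0,0]]
  ]
}}

```text
clock: 9.83
tool_pos: [0.5622, -0.1877, 0.1596]
orientation: [180.0, -0.1, -9.8]
force: [-3.4, -0.2, 9.1]
opening: 0.0216
gripper_force: 30.0
```

In the tool's units: 0.06 cm / 80 = 0.0008.

Request:
{"api": "send_rows", "payload": {
  "plan": [
    [[0,0,0.0008,0,0,0],[0,0,0.0008,0,0,0],[0,0,0.0008,0,0,0]]
  ]
}}

```text
clock: 10.08
tool_pos: [0.5623, -0.1878, 0.1595]
orientation: [180.0, -0.1, -9.8]
force: [-3.8, 1.0, 11.8]
opening: 0.0218
gripper_force: 30.0
```

Contact with the tongue came at TCP z 0.1596, exactly as predicted. I'll ease the preload and slide along pump +y, which is tool -y.

Request:
{"api": "send_rows", "payload": {
  "plan": [
    [[-0.0004,0,-0.0006,0,0,0],[-0.0004,-0.0013,-0.0006,0,0,0],[-0.0004,-0.0025,-0.0006,0,0,0],[-0.0004,-0.0038,-0.0006,0,0,0],[-0.0004,-0.005,-0.0006,0,0,0],[-0.0004,-0.005,-0.0006,0,0,0]]
  ]
}}

```text
clock: 10.58
tool_pos: [0.5626, -0.1848, 0.1595]
orientation: [179.9, -0.1, -9.8]
force: [-2.9, -5.3, 6.2]
opening: 0.0212
gripper_force: 30.0
```

In the tool's units: -0.1 cm / 80 = -0.0013, -0.05 cm / 80 = -0.0006.

Request:
{"api": "send_rows", "payload": {
  "plan": [
    [[0,-0.0006,0,0,0,0],[0,-0.0013,0,0,0,0],[0,-0.0013,0,0,0,0]]
  ]
}}

```text
clock: 10.83
tool_pos: [0.5628, -0.184, 0.1596]
orientation: [179.9, -0.1, -9.8]
force: [-2.3, -6.3, 8.0]
opening: 0.0217
gripper_force: 30.0
```

Request:
{"api": "send_rows", "payload": {
  "plan": [
    [[0,-0.0006,0,0,0,0],[0,-0.0013,0,0,0,0],[0,-0.0013,0,0,0,0]]
  ]
}}

```text
clock: 11.08
tool_pos: [0.5629, -0.183, 0.1596]
orientation: [179.9, -0.1, -9.8]
force: [-2.2, -6.0, 6.8]
opening: 0.0217
gripper_force: 30.0
```

In the tool's units: -0.1 cm / 80 = -0.0013, -0.05 cm / 80 = -0.0006.

Request:
{"api": "send_rows", "payload": {
  "plan": [
    [[0,-0.0006,0,0,0,0],[0,-0.0013,0,0,0,0],[0,-0.0013,0,0,0,0]]
  ]
}}

```text
clock: 11.33
tool_pos: [0.5631, -0.182, 0.1596]
orientation: [179.9, -0.1, -9.8]
force: [-2.9, -6.0, 7.5]
opening: 0.0217
gripper_force: 30.0
```

In the tool's units: -0.1 cm / 80 = -0.0013, -0.05 cm / 80 = -0.0006.

Request:
{"api": "send_rows", "payload": {
  "plan": [
    [[0,-0.0006,0,0,0,0],[0,-0.0013,0,0,0,0],[0,-0.0013,0,0,0,0]]
  ]
}}

```text
clock: 11.58
tool_pos: [0.5633, -0.181, 0.1596]
orientation: [179.9, -0.1, -9.8]
force: [-3.1, -5.9, 7.2]
opening: 0.0217
gripper_force: 30.0
```

In the tool's units: -0.1 cm / 80 = -0.0013, -0.05 cm / 80 = -0.0006.

Request:
{"api": "send_rows", "payload": {
  "plan": [
    [[0,-0.0006,0,0,0,0],[0,-0.0013,0,0,0,0],[0,-0.0013,0,0,0,0]]
  ]
}}

```text
clock: 11.83
tool_pos: [0.5635, -0.1801, 0.1596]
orientation: [179.9, -0.1, -9.8]
force: [-2.6, -5.4, 6.7]
opening: 0.0217
gripper_force: 30.0
```

In the tool's units: -0.1 cm / 80 = -0.0013, -0.05 cm / 80 = -0.0006.

Request:
{"api": "send_rows", "payload": {
  "plan": [
    [[0,-0.0006,0,0,0,0],[0,-0.0013,0,0,0,0],[0,-0.0013,0,0,0,0]]
  ]
}}

```text
clock: 12.08
tool_pos: [0.5636, -0.1791, 0.1595]
orientation: [179.9, -0.1, -9.8]
force: [-2.6, -6.4, 6.8]
opening: 0.022
gripper_force: 30.0
```

In the tool's units: -0.1 cm / 80 = -0.0013, -0.05 cm / 80 = -0.0006.

Request:
{"api": "send_rows", "payload": {
  "plan": [
    [[0,-0.0006,0,0,0,0],[0,-0.0013,0,0,0,0],[0,-0.0013,0,0,0,0]]
  ]
}}

```text
clock: 12.33
tool_pos: [0.5638, -0.1781, 0.1596]
orientation: [179.9, -0.1, -9.8]
force: [-2.3, -6.5, 6.9]
opening: 0.0221
gripper_force: 30.0
```

In the tool's units: -0.1 cm / 80 = -0.0013, -0.05 cm / 80 = -0.0006.

Request:
{"api": "send_rows", "payload": {
  "plan": [
    [[0,-0.0006,0,0,0,0],[0,-0.0013,0,0,0,0],[0,-0.0013,0,0,0,0]]
  ]
}}

```text
clock: 12.58
tool_pos: [0.564, -0.1771, 0.1596]
orientation: [179.9, -0.1, -9.8]
force: [-3.4, -7.1, 6.9]
opening: 0.0218
gripper_force: 30.0
```

In the tool's units: -0.1 cm / 80 = -0.0013, -0.05 cm / 80 = -0.0006.

Request:
{"api": "send_rows", "payload": {
  "plan": [
    [[0,-0.0006,0,0,0,0],[0,-0.0013,0,0,0,0],[0,-0.0013,0,0,0,0]]
  ]
}}

```text
clock: 12.83
tool_pos: [0.5642, -0.1761, 0.1595]
orientation: [179.9, -0.1, -9.8]
force: [-3.5, -5.2, 6.5]
opening: 0.0218
gripper_force: 30.0
```

In the tool's units: -0.1 cm / 80 = -0.0013, -0.05 cm / 80 = -0.0006.

Request:
{"api": "send_rows", "payload": {
  "plan": [
    [[0,-0.0006,0,0,0,0],[0,-0.0013,0,0,0,0],[0,-0.0013,0,0,0,0]]
  ]
}}

```text
clock: 13.08
tool_pos: [0.5643, -0.1751, 0.1595]
orientation: [179.9, -0.1, -9.8]
force: [-2.7, -6.5, 7.3]
opening: 0.0216
gripper_force: 30.0
```

In the tool's units: -0.1 cm / 80 = -0.0013, -0.05 cm / 80 = -0.0006.

Request:
{"api": "send_rows", "payload": {
  "plan": [
    [[0,-0.0006,0,0,0,0],[0,-0.0013,0,0,0,0],[0,-0.0013,0,0,0,0]]
  ]
}}

```text
clock: 13.33
tool_pos: [0.5645, -0.1742, 0.1595]
orientation: [179.9, -0.1, -9.8]
force: [-2.9, -6.7, 6.7]
opening: 0.0218
gripper_force: 30.0
```

In the tool's units: -0.1 cm / 80 = -0.0013, -0.05 cm / 80 = -0.0006.

Request:
{"api": "send_rows", "payload": {
  "plan": [
    [[0,-0.0006,0,0,0,0],[0,-0.0013,0,0,0,0],[0,-0.0013,0,0,0,0]]
  ]
}}

```text
clock: 13.58
tool_pos: [0.5646, -0.1732, 0.1595]
orientation: [179.9, -0.1, -9.8]
force: [-2.3, -7.0, 7.4]
opening: 0.0219
gripper_force: 30.0
```

In the tool's units: -0.1 cm / 80 = -0.0013, -0.05 cm / 80 = -0.0006.

Request:
{"api": "send_rows", "payload": {
  "plan": [
    [[0,-0.0006,0,0,0,0],[0,-0.0013,0,0,0,0],[0,-0.0013,0,0,0,0]]
  ]
}}

```text
clock: 13.83
tool_pos: [0.5648, -0.1722, 0.1595]
orientation: [179.9, -0.1, -9.8]
force: [-3.4, -7.0, 7.1]
opening: 0.0216
gripper_force: 30.0
```

In the tool's units: -0.1 cm / 80 = -0.0013, -0.05 cm / 80 = -0.0006.

Request:
{"api": "send_rows", "payload": {
  "plan": [
    [[0,-0.0006,0,0,0,0],[0,-0.0013,0,0,0,0],[0,-0.0013,0,0,0,0]]
  ]
}}

```text
clock: 14.08
tool_pos: [0.565, -0.1712, 0.1595]
orientation: [179.9, -0.1, -9.8]
force: [-3.2, -6.7, 7.0]
opening: 0.022
gripper_force: 30.0
```

In the tool's units: -0.1 cm / 80 = -0.0013, -0.05 cm / 80 = -0.0006.

Request:
{"api": "send_rows", "payload": {
  "plan": [
    [[0,-0.0006,0,0,0,0],[0,-0.0013,0,0,0,0],[0,-0.0013,0,0,0,0]]
  ]
}}

```text
clock: 14.33
tool_pos: [0.5652, -0.1702, 0.1596]
orientation: [179.9, -0.1, -9.8]
force: [-2.7, -6.4, 8.2]
opening: 0.022
gripper_force: 30.0
```

In the tool's units: -0.1 cm / 80 = -0.0013, -0.05 cm / 80 = -0.0006.

Request:
{"api": "send_rows", "payload": {
  "plan": [
    [[0,-0.0006,0,0,0,0],[0,-0.0013,0,0,0,0],[0,-0.0013,0,0,0,0]]
  ]
}}

```text
clock: 14.58
tool_pos: [0.5654, -0.1692, 0.1596]
orientation: [179.9, -0.1, -9.8]
force: [-3.1, -6.9, 6.1]
opening: 0.0218
gripper_force: 30.0
```

In the tool's units: -0.1 cm / 80 = -0.0013, -0.05 cm / 80 = -0.0006.

Request:
{"api": "send_rows", "payload": {
  "plan": [
    [[0,-0.0006,0,0,0,0],[0,-0.0013,0,0,0,0],[0,-0.0013,0,0,0,0]]
  ]
}}

```text
clock: 14.83
tool_pos: [0.5655, -0.1682, 0.1596]
orientation: [179.9, -0.1, -9.8]
force: [-2.8, -6.6, 8.3]
opening: 0.0219
gripper_force: 30.0
```

In the tool's units: -0.1 cm / 80 = -0.0013, -0.05 cm / 80 = -0.0006.

Request:
{"api": "send_rows", "payload": {
  "plan": [
    [[0,-0.0006,0,0,0,0],[0,-0.0013,0,0,0,0],[0,-0.0013,0,0,0,0]]
  ]
}}

```text
clock: 15.08
tool_pos: [0.5657, -0.1672, 0.1595]
orientation: [179.9, -0.1, -9.8]
force: [-2.7, -6.3, 6.3]
opening: 0.0218
gripper_force: 30.0
```

In the tool's units: -0.1 cm / 80 = -0.0013, -0.05 cm / 80 = -0.0006.

Request:
{"api": "send_rows", "payload": {
  "plan": [
    [[0,-0.0006,0,0,0,0],[0,-0.0013,0,0,0,0],[0,-0.0013,0,0,0,0]]
  ]
}}

```text
clock: 15.33
tool_pos: [0.5659, -0.1663, 0.1596]
orientation: [179.9, -0.1, -9.8]
force: [-3.4, -6.5, 7.7]
opening: 0.0219
gripper_force: 30.0
```

In the tool's units: -0.1 cm / 80 = -0.0013, -0.05 cm / 80 = -0.0006.

Request:
{"api": "send_rows", "payload": {
  "plan": [
    [[0,-0.0006,0,0,0,0],[0,-0.0013,0,0,0,0],[0,-0.0013,0,0,0,0]]
  ]
}}

```text
clock: 15.58
tool_pos: [0.5661, -0.1652, 0.1596]
orientation: [179.9, -0.1, -9.8]
force: [-2.8, -6.0, 7.5]
opening: 0.0218
gripper_force: 30.0
```

In the tool's units: -0.1 cm / 80 = -0.0013, -0.05 cm / 80 = -0.0006.

Request:
{"api": "send_rows", "payload": {
  "plan": [
    [[0,-0.0006,0,0,0,0],[0,-0.0013,0,0,0,0],[0,-0.0013,0,0,0,0]]
  ]
}}

```text
clock: 15.83
tool_pos: [0.5662, -0.1643, 0.1596]
orientation: [179.9, -0.1, -9.8]
force: [-2.8, -6.1, 7.1]
opening: 0.0217
gripper_force: 30.0
```

In the tool's units: -0.1 cm / 80 = -0.0013, -0.05 cm / 80 = -0.0006.

Request:
{"api": "send_rows", "payload": {
  "plan": [
    [[0,-0.0006,0,0,0,0],[0,-0.0013,0,0,0,0],[0,-0.0013,0,0,0,0]]
  ]
}}

```text
clock: 16.08
tool_pos: [0.5664, -0.1633, 0.1596]
orientation: [179.9, -0.1, -9.8]
force: [-2.8, -6.2, 7.3]
opening: 0.0218
gripper_force: 30.0
```

Request:
{"api": "send_rows", "payload": {
  "plan": [
    [[0,-0.0006,0,0,0,0],[0,-0.0013,0,0,0,0],[0,-0.0013,0,0,0,0]]
  ]
}}

```text
clock: 16.33
tool_pos: [0.5665, -0.1623, 0.1595]
orientation: [179.9, -0.1, -9.8]
force: [-3.3, -6.2, 7.3]
opening: 0.022
gripper_force: 30.0
```

In the tool's units: -0.1 cm / 80 = -0.0013, -0.05 cm / 80 = -0.0006.

Request:
{"api": "send_rows", "payload": {
  "plan": [
    [[0,-0.0006,0,0,0,0],[0,-0.0013,0,0,0,0],[0,-0.0013,0,0,0,0]]
  ]
}}

```text
clock: 16.58
tool_pos: [0.5667, -0.1613, 0.1596]
orientation: [179.9, -0.1, -9.8]
force: [-2.4, -7.1, 7.3]
opening: 0.0218
gripper_force: 30.0
```

In the tool's units: -0.1 cm / 80 = -0.0013, -0.05 cm / 80 = -0.0006.

Request:
{"api": "send_rows", "payload": {
  "plan": [
    [[0,-0.0006,0,0,0,0],[0,-0.0013,0,0,0,0],[0,-0.0013,0,0,0,0]]
  ]
}}

```text
clock: 16.83
tool_pos: [0.5668, -0.1603, 0.1595]
orientation: [179.9, -0.1, -9.8]
force: [-2.8, -7.0, 7.5]
opening: 0.0219
gripper_force: 30.0
```

In the tool's units: -0.1 cm / 80 = -0.0013, -0.05 cm / 80 = -0.0006.

Request:
{"api": "send_rows", "payload": {
  "plan": [
    [[0,-0.0006,0,0,0,0],[0,-0.0013,0,0,0,0],[0,-0.0013,0,0,0,0]]
  ]
}}

```text
clock: 17.08
tool_pos: [0.5671, -0.1593, 0.1595]
orientation: [179.9, -0.1, -9.8]
force: [-3.1, -6.4, 8.0]
opening: 0.0217
gripper_force: 30.0
```

In the tool's units: -0.1 cm / 80 = -0.0013, -0.05 cm / 80 = -0.0006.

Request:
{"api": "send_rows", "payload": {
  "plan": [
    [[0,-0.0006,0,0,0,0],[0,-0.0013,0,0,0,0],[0,-0.0013,0,0,0,0]]
  ]
}}

```text
clock: 17.33
tool_pos: [0.5672, -0.1584, 0.1595]
orientation: [179.9, -0.1, -9.8]
force: [-3.4, -5.4, 5.7]
opening: 0.0217
gripper_force: 30.0
```

In the tool's units: -0.1 cm / 80 = -0.0013, -0.05 cm / 80 = -0.0006.

Request:
{"api": "send_rows", "payload": {
  "plan": [
    [[0,-0.0006,0,0,0,0],[0,-0.0013,0,0,0,0],[0,-0.0013,0,0,0,0]]
  ]
}}

```text
clock: 17.58
tool_pos: [0.5674, -0.1574, 0.1596]
orientation: [179.9, -0.1, -9.8]
force: [-3.1, -6.4, 6.5]
opening: 0.0215
gripper_force: 30.0
```

In the tool's units: -0.1 cm / 80 = -0.0013, -0.05 cm / 80 = -0.0006.

Request:
{"api": "send_rows", "payload": {
  "plan": [
    [[0,-0.0006,0,0,0,0],[0,-0.0013,0,0,0,0],[0,-0.0013,0,0,0,0]]
  ]
}}

```text
clock: 17.83
tool_pos: [0.5676, -0.1563, 0.1595]
orientation: [179.9, -0.1, -9.8]
force: [-3.1, -5.8, 7.4]
opening: 0.0219
gripper_force: 30.0
```

In the tool's units: -0.1 cm / 80 = -0.0013, -0.05 cm / 80 = -0.0006.

Request:
{"api": "send_rows", "payload": {
  "plan": [
    [[0,-0.0006,0,0,0,0],[0,-0.0013,0,0,0,0],[0,-0.0013,0,0,0,0]]
  ]
}}

```text
clock: 18.08
tool_pos: [0.5678, -0.1553, 0.1595]
orientation: [179.9, -0.1, -9.8]
force: [-3.3, -5.3, 6.8]
opening: 0.0216
gripper_force: 30.0
```

In the tool's units: -0.1 cm / 80 = -0.0013, -0.05 cm / 80 = -0.0006.

Request:
{"api": "send_rows", "payload": {
  "plan": [
    [[0,-0.0006,0,0,0,0],[0,-0.0013,0,0,0,0],[0,-0.0013,0,0,0,0]]
  ]
}}

```text
clock: 18.33
tool_pos: [0.568, -0.1542, 0.1595]
orientation: [179.9, -0.1, -9.8]
force: [-4.0, -5.3, 7.8]
opening: 0.0217
gripper_force: 30.0
```

In the tool's units: -0.1 cm / 80 = -0.0013, -0.05 cm / 80 = -0.0006.

Request:
{"api": "send_rows", "payload": {
  "plan": [
    [[0,-0.0006,0,0,0,0],[0,-0.0013,0,0,0,0],[0,-0.0013,0,0,0,0]]
  ]
}}

```text
clock: 18.58
tool_pos: [0.5681, -0.1532, 0.1595]
orientation: [179.9, -0.1, -9.8]
force: [-2.0, -5.0, 7.1]
opening: 0.0217
gripper_force: 30.0
```

In the tool's units: -0.1 cm / 80 = -0.0013, -0.05 cm / 80 = -0.0006.

Request:
{"api": "send_rows", "payload": {
  "plan": [
    [[0,-0.0006,0,0,0,0],[0,-0.0013,0,0,0,0],[0,-0.0013,0,0,0,0]]
  ]
}}

```text
clock: 18.83
tool_pos: [0.5683, -0.1521, 0.1594]
orientation: [179.9, -0.1, -9.8]
force: [-2.2, -6.1, 6.9]
opening: 0.0221
gripper_force: 30.0
```

In the tool's units: -0.1 cm / 80 = -0.0013, -0.05 cm / 80 = -0.0006.

Request:
{"api": "send_rows", "payload": {
  "plan": [
    [[0,-0.0006,0,0,0,0],[0,-0.0013,0,0,0,0],[0,-0.0013,0,0,0,0]]
  ]
}}

```text
clock: 19.08
tool_pos: [0.5685, -0.1508, 0.1591]
orientation: [179.9, -0.1, -9.8]
force: [-1.9, -4.7, 3.6]
opening: 0.0216
gripper_force: 30.0
```

In the tool's units: -0.1 cm / 80 = -0.0013, -0.05 cm / 80 = -0.0006.

Request:
{"api": "send_rows", "payload": {
  "plan": [
    [[0,-0.0006,0,0,0,0],[0,-0.0013,0,0,0,0],[0,-0.0013,0,0,0,0]]
  ]
}}

```text
clock: 19.33
tool_pos: [0.5684, -0.1489, 0.1581]
orientation: [-180.0, 0.0, -9.8]
force: [-0.7, -2.2, 1.4]
opening: 0.022
gripper_force: 30.0
```

The pin dropped by about 1.4 mm and the vertical force fell to 1.4 N, so the holes have met. I'll press down gently.

In the tool's units: 0.1 cm / 80 = 0.0013.

Request:
{"api": "send_rows", "payload": {
  "plan": [
    [[0,0,0.0013,0,0,0],[0,0,0.0013,0,0,0],[0,0,0.0013,0,0,0]]
  ]
}}

```text
clock: 19.58
tool_pos: [0.5683, -0.1489, 0.157]
orientation: [-180.0, 0.0, -9.8]
force: [0.3, -2.0, -2.1]
opening: 0.0219
gripper_force: 30.0
```

In the tool's units: 0.1 cm / 80 = 0.0013.

Request:
{"api": "send_rows", "payload": {
  "plan": [
    [[0,0,0.0013,0,0,0],[0,0,0.0013,0,0,0],[0,0,0.0013,0,0,0]]
  ]
}}

```text
clock: 19.83
tool_pos: [0.5683, -0.149, 0.1561]
orientation: [-180.0, 0.0, -9.8]
force: [-0.2, -1.5, -1.4]
opening: 0.0217
gripper_force: 30.0
```

In the tool's units: 0.3 cm / 80 = 0.0038, 0.2 cm / 80 = 0.0025.

Request:
{"api": "send_rows", "payload": {
  "plan": [
    [[0,0,0.0013,0,0,0],[0,0,0.0025,0,0,0],[0,0,0.0038,0,0,0],[0,0,0.0038,0,0,0]]
  ]
}}

```text
clock: 20.17
tool_pos: [0.5682, -0.149, 0.1531]
orientation: [-180.0, 0.0, -9.8]
force: [0.3, -0.3, -0.5]
opening: 0.022
gripper_force: 30.0
```

In the tool's units: 0.3 cm / 80 = 0.0038, 0.2 cm / 80 = 0.0025.

Request:
{"api": "send_rows", "payload": {
  "plan": [
    [[0,0,0.0013,0,0,0],[0,0,0.0025,0,0,0],[0,0,0.0038,0,0,0],[0,0,0.0038,0,0,0]]
  ]
}}

```text
clock: 20.5
tool_pos: [0.5682, -0.149, 0.1501]
orientation: [-180.0, 0.0, -9.8]
force: [0.8, -0.0, -1.5]
opening: 0.022
gripper_force: 30.0
```

Request:
{"api": "send_rows", "payload": {
  "plan": [
    [[0,0,0.0013,0,0,0],[0,0,0.0025,0,0,0],[0,0,0.0038,0,0,0],[0,0,0.005,0,0,0],[0,0,0.0063,0,0,0],[0,0,0.0063,0,0,0]]
  ]
}}

```text
clock: 21.0
tool_pos: [0.5682, -0.1491, 0.1451]
orientation: [180.0, 0.0, -9.8]
force: [-1.0, -0.6, -1.3]
opening: 0.0215
gripper_force: 30.0
```

In the tool's units: 0.2 cm / 80 = 0.0025, 0.1 cm / 80 = 0.0013.

Request:
{"api": "send_rows", "payload": {
  "plan": [
    [[0,0,0.0013,0,0,0],[0,0,0.0025,0,0,0],[0,0,0.0025,0,0,0]]
  ]
}}

```text
clock: 21.25
tool_pos: [0.5682, -0.1491, 0.1431]
orientation: [180.0, 0.0, -9.8]
force: [-0.1, 0.1, -1.4]
opening: 0.0218
gripper_force: 30.0
```

In the tool's units: 0.1 cm / 80 = 0.0013.

Request:
{"api": "send_rows", "payload": {
  "plan": [
    [[0,0,0.0013,0,0,0],[0,0,0.0013,0,0,0],[0,0,0.0013,0,0,0]]
  ]
}}

```text
clock: 21.5
tool_pos: [0.5683, -0.1491, 0.1424]
orientation: [180.0, 0.0, -9.8]
force: [0.2, 0.5, -0.2]
opening: 0.0215
gripper_force: 30.0
```

In the tool's units: 0.07 cm / 80 = 0.0009.

Request:
{"api": "send_rows", "payload": {
  "plan": [
    [[0,0,0.0009,0,0,0],[0,0,0.0009,0,0,0],[0,0,0.0009,0,0,0]]
  ]
}}

```text
clock: 21.75
tool_pos: [0.5683, -0.1492, 0.1417]
orientation: [180.0, -0.0, -9.8]
force: [-0.3, 0.2, 0.1]
opening: 0.0218
gripper_force: 30.0
```

In the tool's units: 0.05 cm / 80 = 0.0006.

Request:
{"api": "send_rows", "payload": {
  "plan": [
    [[0,0,0.0006,0,0,0],[0,0,0.0006,0,0,0],[0,0,0.0006,0,0,0]]
  ]
}}

```text
clock: 22.0
tool_pos: [0.5684, -0.1492, 0.1416]
orientation: [180.0, -0.0, -9.8]
force: [-1.2, 2.3, 3.9]
opening: 0.0216
gripper_force: 30.0
```

The head seats at TCP z 0.1416, as predicted. I'll release and lift.

In the tool's units: -0.03 cm / 80 = -0.0004.

Request:
{"api": "send_rows", "payload": {
  "plan": [
    [[0,0,-0.0004,0,0,0],[0,0,-0.0004,0,0,0],[0,0,-0.0004,0,0,0],[0,0,-0.0004,0,0,0],[0,0,-0.0004,0,0,0],[0,0,-0.0004,0,0,0]]
  ],
  "fingers": 0.6
}}

```text
clock: 22.5
tool_pos: [0.5683, -0.1492, 0.1414]
orientation: [180.0, 0.0, -9.8]
force: [1.3, 0.2, -0.2]
opening: 0.0518
gripper_force: 0.0
```

In the tool's units: -16 cm / 80 = -0.2, -12 cm / 80 = -0.15.

Request:
{"api": "send_rows", "payload": {
  "plan": [
    [[0,0,-0.0125,0,0,0],[0,0,-0.0375,0,0,0],[0,0,-0.075,0,0,0],[0,0,-0.125,0,0,0],[0,-0.05,-0.15,0,0,0],[0,-0.1,-0.15,0,0,0],[0,-0.15,-0.15,0,0,0],[0,-0.2,-0.15,0,0,0]]
  ]
}}

```text
clock: 23.17
tool_pos: [0.5958, 0.0101, 0.2634]
orientation: [-179.9, -0.1, -9.8]
force: [0.9, 0.5, -0.6]
opening: 0.0526
gripper_force: 0.0
```

In the tool's units: -8 cm / 80 = -0.1.

Request:
{"api": "send_rows", "payload": {
  "plan": [
    [[0,-0.1,0,0,0,0],[0,-0.1,0,0,0,0],[0,-0.1,0,0,0,0],[0,-0.1,0,0,0,0],[0,-0.1,0,0,0,0],[0,-0.1,0,0,0,0]]
  ]
}}

```text
clock: 23.67
tool_pos: [0.609, 0.0865, 0.262]
orientation: [-180.0, -0.0, -9.8]
force: [0.0, -1.3, -0.2]
opening: 0.0525
gripper_force: 0.0
```

```bash
python3 -c "
from h import *
from plant import ctrl
o=ctrl.get_obs();print(o['tool_pos'],o['opening'],o['force'],o['clock'])
s=ctrl.snapshot('scene');t=ctrl.snapshot('top');np.savez('s3.npz',**s);np.savez('t3.npz',**t)
cv2.imwrite('pics/end.png',np.hstack([cv2.resize(s['img'][85:215,175:305],(390,390),interpolation=2),cv2.resize(t['img'][145:275,240:370],(390,390),interpolation=2)])[:,:,::-1])"
```

```text
[0.60899685 0.08652202 0.26195199] 0.05247888769693042 [ 0.02942255 -1.3020358  -0.20538268] 23.6667
```

View pics/end.png

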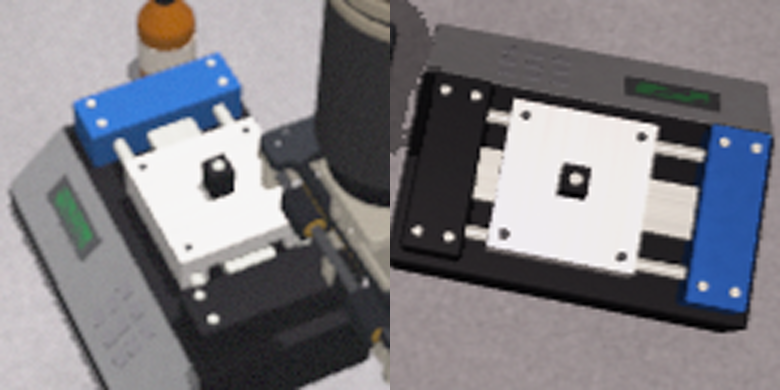

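Both views show the pin upright with its head flat on the block, dot at scene (248,140) and top (302,205), and the gripper clear. I'll check the head height once more, then hand in.

```bash
python3 -c "
from h import *
from plant import ctrl
S=dict(np.load('s3.npz'));T=dict(np.load('t3.npz'))
r=tri(S,blob(S,(247,140),3),T,blob(T,(302,205),3));print(r)
if .156<r[0][2]<.170: print(ctrl.close_job())"
```

```text
(array([ 0.56881896, -0.14778225,  0.16463278]), np.float64(0.001789730379639018))
the job is handed in; nothing more can be done
None
```

The long pin is fully home through the block and the drive tongue, with its head resting on the block and released. The job was handed in at about 24 s, and no force reading passed about 14 N.

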